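# Gauge the lift spindle's thread with comb leaves

## Robot

A 7-joint arm with a two-finger parallel gripper is mounted at the origin on the work surface. World frame = base frame: x ahead of the robot, y to its left, z up, the work surface at z = 0. Lengths are in m, angles in rad, forces in N, time in s.
With the tool pointing down it reaches from about 0.4 to 0.875 m from the base axis. Payload 6.5 kg.
Tool frame: the origin (TCP) lies midway between the tips of the shut fingers; the grasp point (between the pads) lies 19 mm behind it; z points along the fingers, y is the direction in which the jaws open and shut (so a half turn about z gives the same grasp; the last joint's range is limited). The gripper opens to 88 mm and grips with 3 to 60 N. Pads are 18 mm wide; open, the fingers measure 123 mm over their backs; the gripper's body (75 mm by 187 mm) begins 45 mm behind the grasp point.
Start: joints at [1.2, 0.536, -0.004, 1.538, 0.003, 1.067, -0.071], TCP at [0.195, -0.62, 0.239] pointing down, gripper open.
Joint ranges: [-2.7, 2.7], [-0.37, 2.16], [-1.27, 1.26], [0.24, 2.4], [-1.31, 4.45], [0.19, 1.91], [-2.76, 2.76]. Speed limits (rad/s): [2.39, 2.39, 3.14, 3.14, 3.14, 3.14, 3.14].

## Interface

Orientations are given as a unit quaternion [w, x, y, z].
In Python, from cell import manip, imaging, ticket gives the robot as it stands.
- The arm moves only by the tool play_rows, never from a script. Its argument "rows" is a list of rows, each a list of 4 numbers: the shift along the world's x, y, z in cm, then the turn about the world's z in rad. In form: [[tx, ty, tz, yaw], ...]. A call has 1 to 8 rows; each row is the pose to reach, as a shift and turn from the pose commanded when the call began; what a row does not reach only later rows make up. A row lasts 1/12 s, in which the tool goes at most 41.7 mm and 7.16 degrees, less where a joint would pass 70% of its speed; a pose out of reach is approached as far as the arm can. A call with a gripper value outside its range is refused whole. "hand" is the finger opening in cm, from 0 to 8.81, set as the call begins (left out, the last holds). The fingers move at their own pace and stop on an object; "newtons" is the grip in N (left out, the last holds). Time passes only in rows, so rows that repeat a pose let the fingers close. It gives the time, the measured TCP pose, the force and the opening at its end, in the units of the state.
- manip.get_obs(): the state, without advancing time (a new reading comes with each control period).
- imaging.snapshot(name): name is "side" or "top"; returns a dict with "color" (420x560x3 uint8, red, green, blue), "fx", "fy", "cx", "cy" (pixels), "k1" (the pictures are not rectified: a ray, as slopes to the right and down, at radius r is drawn at 1 + k1 r^2 times it, then the intrinsics apply), "R" (3x3) and "t" (3): a world point X has camera coordinates R X + t. Camera axes: x right, y down, z forward; pixel columns grow to the right and rows downward; lengths in m; the calibration is good to about 2 mm. A picture is of the moment at which its call begins. There is no depth.
- ticket.hand_in(): hands the job in, once; it reports no verdict.
The state is a dict: "clock": time; "q": joint angles; "dq": joint speeds; "joint_torque": joint torques, N m; "position": TCP position; "tool_rot": TCP orientation; "wrist_force": force on the tool from outside, world axes, zero at the start; "torque": the same for the moment, N m; "opening": finger opening in m.
Only numpy, scipy, OpenCV 4.12 (cv2) and the standard library are available. Lean on these libraries where they do the work, as an engineer would, in place of code of your own. Each camera call takes 0.05 s, during which the arm holds its last target.

## Task

Find the comb leaf whose pitch matches the lift spindle lying right beside the deck: take the leaves by their tabs, slide them flat along the deck against its thread one by one, gently (never press a leaf harder than 25 N on a thread), feeling along for the grooves. Leave the leaf that goes fully home meshed in the thread, flat and square to the spindle, all its teeth in, and leave the other leaves lying flat on the deck, at least 10 mm clear of the thread. Do not disturb the mug, the bottle or the mouse.

Things in the scene. Friction and masses are not known exactly. Their poses are not given: they have to be found in the camera images.
- bed: fixed gauging bed. Origin: on the table, under the axis of the spindle to gauge, mid length. x from deck to spindle (away from the robot at yaw 0), y along the spindles, z up. Slick black plastic deck 30 mm above the table, x -205 to -25 mm, 360 mm wide, 4 mm lips on its side edges; the leaves lie on it side by side, 90 mm apart. Three spindles lie behind it along y, axes 34 mm up at x = 0, 55, 110 mm
- rest (a point): on the axis of the spindle to gauge, mid length, level with the mid-thickness of leaves on the deck; axes as the bed's. Thread crests nearest the deck at x = -22 mm, groove roots at -17 mm: a leaf is home when its tooth tips reach -17. A leaf of another pitch stops 2.5 mm or more short everywhere; the right one stops short by up to the amount it is out of step along y
- spindle_p: one of 3 look-alike oiled steel lift spindles, fixed and rigid. Thread 300 mm long, crest diameter 44, root 34 mm, 90-degree V ridges 5 mm high (45-degree flanks). Each has another pitch, that of just one leaf; which leaf, and where the grooves lie along it, must be felt. Origin: on its axis, mid length; y along it. Only the one within 20 mm of point rest is to be gauged
- spindle_q: one of 3 look-alike oiled steel lift spindles, fixed and rigid. Thread 300 mm long, crest diameter 44, root 34 mm, 90-degree V ridges 5 mm high (45-degree flanks). Each has another pitch, that of just one leaf; which leaf, and where the grooves lie along it, must be felt. Origin: on its axis, mid length; y along it. Only the one within 20 mm of point rest is to be gauged
- spindle_r: one of 3 look-alike oiled steel lift spindles, fixed and rigid. Thread 300 mm long, crest diameter 44, root 34 mm, 90-degree V ridges 5 mm high (45-degree flanks). Each has another pitch, that of just one leaf; which leaf, and where the grooves lie along it, must be felt. Origin: on its axis, mid length; y along it. Only the one within 20 mm of point rest is to be gauged
- leaf_1: one of 3 loose steel comb leaves, 0.15 kg, this one with 7 V teeth at 10 mm pitch. Plate 90 x 72 x 8 mm lying on the deck, teeth towards the spindle; upright tab to grip: 8 mm thick along x, 34 mm wide along y, top 50 mm over the underside. Origin: underside, below the tab's middle. x from tab to teeth, z up; plate from x -15 to 75, teeth 5 mm high, tips at x = 80 mm, row centred on y = 0
- leaf_2: one of 3 loose steel comb leaves, 0.15 kg, this one with 6 V teeth at 12.2 mm pitch. Plate 90 x 72 x 8 mm lying on the deck, teeth towards the spindle; upright tab to grip: 8 mm thick along x, 34 mm wide along y, top 50 mm over the underside. Origin: underside, below the tab's middle. x from tab to teeth, z up; plate from x -15 to 75, teeth 5 mm high, tips at x = 80 mm, row centred on y = 0
- leaf_3: one of 3 loose steel comb leaves, 0.15 kg, this one with 5 V teeth at 14.4 mm pitch. Plate 90 x 72 x 8 mm lying on the deck, teeth towards the spindle; upright tab to grip: 8 mm thick along x, 34 mm wide along y, top 50 mm over the underside. Origin: underside, below the tab's middle. x from tab to teeth, z up; plate from x -15 to 75, teeth 5 mm high, tips at x = 80 mm, row centred on y = 0
- leaf_1_edge (a point): middle of that leaf's line of tooth tips, at mid-thickness: 80 mm ahead (+x) of its origin and 4 mm above its underside; axes as the leaf's
- leaf_2_edge (a point): middle of that leaf's line of tooth tips, at mid-thickness: 80 mm ahead (+x) of its origin and 4 mm above its underside; axes as the leaf's
- leaf_3_edge (a point): middle of that leaf's line of tooth tips, at mid-thickness: 80 mm ahead (+x) of its origin and 4 mm above its underside; axes as the leaf's
- mug: white mug, 80 mm wide, 95 mm high, standing to one side; leave alone. Origin under its centre
- gel_bottle: clear bottle, 60 mm wide, 150 mm high, standing to one side; leave alone. Origin under its centre
- mouse: black computer mouse, 62 mm wide, 34 mm high; leave alone. Origin under its centre
Things that resemble listed ones, but are neither listed nor needed, are in the scene too. Leave any green look-alike of the leaf_1 alone. Leave any red look-alike of the leaf_3 alone.

How it is judged:
At the end, for the whole second after the job is handed in: The leaf of the same pitch as the spindle at the rest lies flat on the deck, square to it (0.06 rad), mid within 112 mm of rest, tooth tips within 1.5 mm of the groove roots; the other two lie flat on the deck, tooth tips 10 mm or more clear of the thread crests; all at rest (((horizontal distance between spindle_r and rest below 0.02 m and x of leaf_1_edge in the frame of rest between -0.0185 and -0.01 m and y of leaf_1_edge in the frame of rest between -0.112 and 0.112 m and angle between the x axis of leaf_1 and the x axis of bed, either way round below 0.06 rad and z of leaf_1 in the frame of bed between 0.027 and 0.033 m and angle between each of leaf_1, leaf_2, leaf_3's own z axis and vertical below 0.06 rad and linear speed of each of leaf_1, leaf_2, leaf_3 below 0.02 m/s and z of leaf_2 in the frame of bed between 0.027 and 0.033 m and x of each of leaf_2_edge, leaf_3_edge in the frame of rest below -0.032 m and z of leaf_3 in the frame of bed between 0.027 and 0.033 m) or (horizontal distance between spindle_p and rest below 0.02 m and x of leaf_2_edge in the frame of rest between -0.0185 and -0.01 m and y of leaf_2_edge in the frame of rest between -0.112 and 0.112 m and angle between the x axis of leaf_2 and the x axis of bed, either way round below 0.06 rad and z of leaf_1 in the frame of bed between 0.027 and 0.033 m and angle between each of leaf_1, leaf_2, leaf_3's own z axis and vertical below 0.06 rad and linear speed of each of leaf_1, leaf_2, leaf_3 below 0.02 m/s and x of each of leaf_1_edge, leaf_3_edge in the frame of rest below -0.032 m and z of leaf_2 in the frame of bed between 0.027 and 0.033 m and z of leaf_3 in the frame of bed between 0.027 and 0.033 m) or (horizontal distance between spindle_q and rest below 0.02 m and x of leaf_3_edge in the frame of rest between -0.0185 and -0.01 m and y of leaf_3_edge in the frame of rest between -0.112 and 0.112 m and angle between the x axis of leaf_3 and the x axis of bed, either way round below 0.06 rad and z of leaf_1 in the frame of bed between 0.027 and 0.033 m and angle between each of leaf_1, leaf_2, leaf_3's own z axis and vertical below 0.06 rad and linear speed of each of leaf_1, leaf_2, leaf_3 below 0.02 m/s and x of each of leaf_1_edge, leaf_2_edge in the frame of rest below -0.032 m and z of leaf_2 in the frame of bed between 0.027 and 0.033 m and z of leaf_3 in the frame of bed between 0.027 and 0.033 m))); the robot touches nothing.
It fails at once if a leaf is pressed on a spindle with more than 25 N (contact force between any of leaf_1, leaf_2, leaf_3 and spindle_r above 25 N or contact force between any of leaf_1, leaf_2, leaf_3 and spindle_p above 25 N or contact force between any of leaf_1, leaf_2, leaf_3 and spindle_q above 25 N).
It fails at once if the mug, the bottle or the mouse is moved by more than 15 mm (distance of any of mug, gel_bottle, mouse from where it was at the start of the episode above 0.015 m).
It also fails if it takes over 72 s, if anything falls off the work surface, if the arm or the gripper's body presses on something with over 40 N, if the wrist force passes 120 N, or if a joint passes its speed limit or range.

## Working session

There is one attempt and no reset: what is moved stays moved. The work goes in short steps, Python scripts to look and compute and a tool call to move; the robot and the scene stay as the last step left them, time stands still between calls to the robot, and variables do not carry over. Pictures are saved under pics/ and viewed, and the job is handed in when it is done.

Besides the shell and the picture viewer there is one more tool, called after "Call:" as name(argument=value, ...), one argument or row to a line, values as JSON. play_rows: Moves the arm, as the interface text tells. Its arguments: {"type":"object","properties":{"rows":{"type":"array","items":{"type":"array","items":{"type":"number"}}},"hand":{"type":"number"},"newtons":{"type":"number"}},"required":["rows"]}

```bash
mkdir -p pics; ls; python3 - <<'E'
from cell import manip, imaging
import cv2
o=manip.get_obs(); print(o)
for n in("side","top"):
    s=imaging.snapshot(n); cv2.imwrite(f"pics/{n}0.png",s["color"][:,:,::-1])
    print(n,{k:s[k] for k in s if k!="color"})
E
```

```text
pics
{'clock': 0.0, 'q': array([ 1.1998119 ,  0.53716219, -0.00444312,  1.5388541 ,  0.00262457,
        1.06731606, -0.07118916]), 'dq': array([ 0.00061094, -0.00138386,  0.00058674, -0.00095093, -0.0003573 ,
        0.0010917 , -0.00164484]), 'joint_torque': array([-5.70841112e-04, -5.70987010e+01,  9.90356617e-01, -2.51595747e+01,
       -5.63166942e-02,  1.79734355e-02,  1.48037029e-04]), 'position': array([ 0.19485191, -0.6194627 ,  0.23784905]), 'tool_rot': array([-8.42805532e-04,  9.88402914e-01,  1.51851661e-01, -2.03552381e-04]), 'wrist_force': array([-0.41519709, -0.12487277,  0.18687742]), 'torque': array([-0.02622506, -0.02126452, -0.00588557]), 'opening': 0.08815022930383176}
side {'fx': 531.9596828005853, 'fy': 531.9596828005853, 'cx': 275.4903490035991, 'cy': 217.5429260230602, 'k1': -0.19388619739452542, 'R': array([[-0.90305252, -0.42943438, -0.00906999],
       [-0.31767687,  0.68195338, -0.65880269],
       [ 0.28909783, -0.5920521 , -0.75226109]]), 't': array([0.47332829, 0.20504491, 1.43685804])}
top {'fx': 517.5075899076983, 'fy': 517.5075899076983, 'cx': 282.9660646325237, 'cy': 209.47162602206888, 'k1': -0.0014807383215917269, 'R': array([[ 0.01940889, -0.99976229,  0.00993278],
       [-0.99859029, -0.01987513, -0.04921807],
       [ 0.04940378, -0.00896351, -0.99873867]]), 't': array([-0.0277918 ,  0.50155044,  1.56746252])}
```

View pics/top0.png

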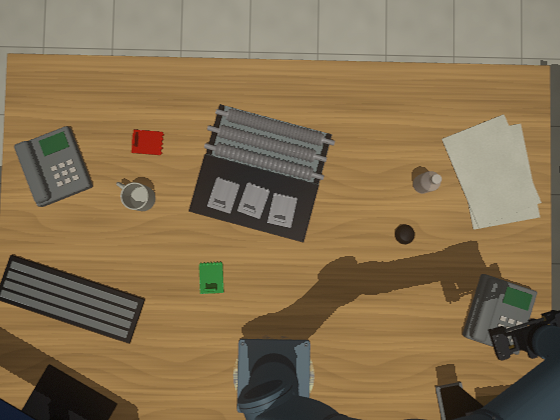

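View pics/side0.png

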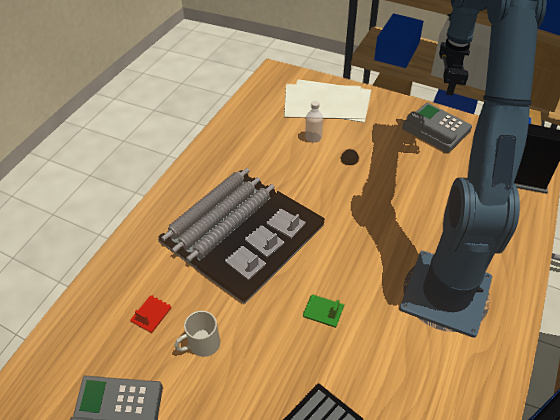

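The top view shows the black deck with three grey leaves at (223,195), (254,200) and (283,210). The spindles lie behind it, with the nearest running about (207,148)–(322,178). The red look-alike is at (148,142) and the green one at (211,277), both off the deck. The mug is at (137,195), the bottle at (428,180) and the mouse at (404,234). My candidates are the three grey leaves; next is a close crop of them.

```bash
python3 - <<'E'
import cv2
a=cv2.imread("pics/top0.png")[95:250,180:345]
cv2.imwrite("pics/topc.png",cv2.resize(a,None,fx=4.8,fy=3.85*4.8/3.85 if 0 else 3.85,interpolation=cv2.INTER_CUBIC))
a=cv2.imread("pics/side0.png")[165:305,150:330]
cv2.imwrite("pics/sidec.png",cv2.resize(a,None,fx=4.2,fy=4.2,interpolation=cv2.INTER_CUBIC))
E
```

```text
(no output)
```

View pics/topc.png

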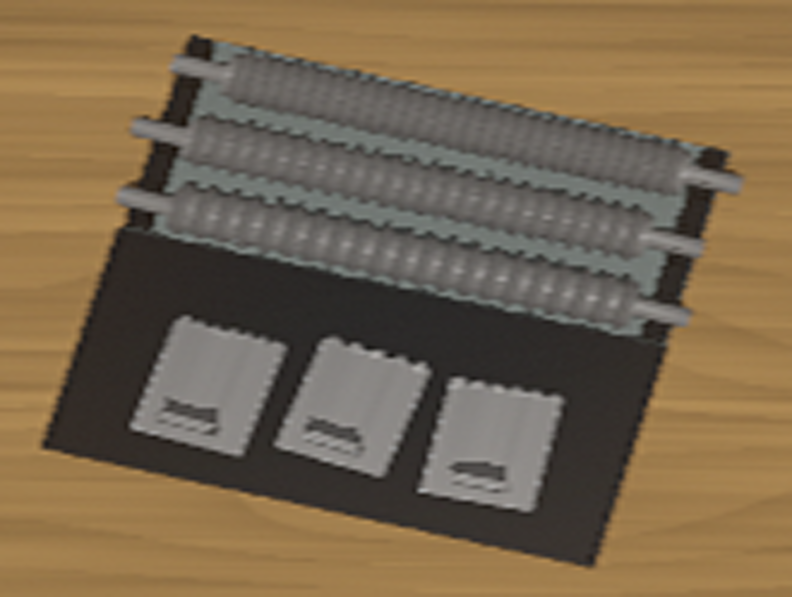

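View pics/sidec.png

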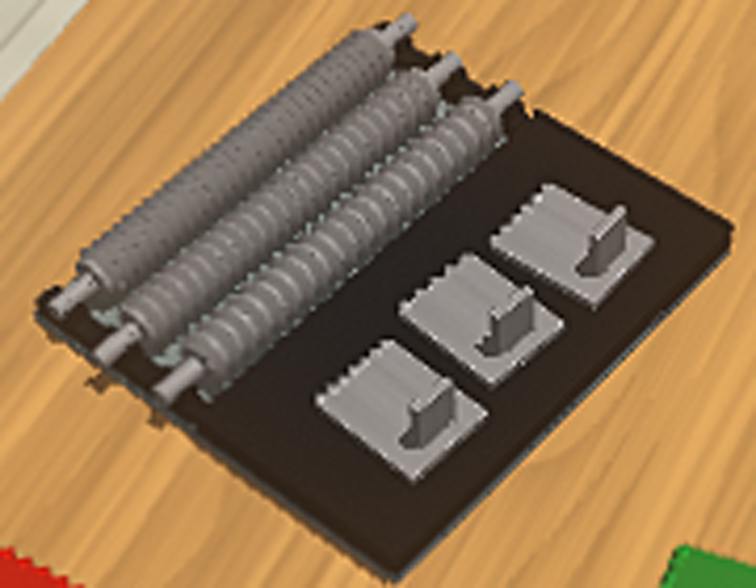

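```bash
cat > h.py <<'E'
import numpy as np, cv2
from cell import manip, imaging
def undist(s,uv):
    uv=np.atleast_2d(np.asarray(uv,float)); d=np.stack([(uv[:,0]-s["cx"])/s["fx"],(uv[:,1]-s["cy"])/s["fy"]],1)
    K=np.eye(3); return cv2.undistortPoints(d.reshape(-1,1,2),K,np.array([s["k1"],0,0,0.])).reshape(-1,2)
def rays(s,uv):
    p=undist(s,uv); d=np.c_[p,np.ones(len(p))]@s["R"]; c=-s["R"].T@s["t"]; return c,d
def onplane(s,uv,z):
    c,d=rays(s,uv); return c+d*((z-c[2])/d[:,2])[:,None]
def proj(s,X):
    X=np.atleast_2d(X); c=X@s["R"].T+s["t"]; p=c[:,:2]/c[:,2:]; r=(p**2).sum(1,keepdims=True)
    p=p*(1+s["k1"]*r); return p*[s["fx"],s["fy"]]+[s["cx"],s["cy"]]
def tri(s1,u1,s2,u2):
    A=[];b=[]
    for s,u in((s1,u1),(s2,u2)):
        c,d=rays(s,u); d=d[0]/np.linalg.norm(d[0]); P=np.eye(3)-np.outer(d,d); A.append(P);b.append(P@c)
    A=np.vstack(A);b=np.hstack(b); x=np.linalg.lstsq(A,b,rcond=None)[0]; return x,np.linalg.norm(A@x-b)
E
python3 - <<'E'
from h import *
T=imaging.snapshot("top");S=imaging.snapshot("side")
import pickle;pickle.dump((T,S),open("s0.pkl","wb"))
for n,s,roi in(("top",T,(195,150,335,245)),("side",S,(150,165,330,305))):
    g=s["color"].max(2).astype(int); m=np.zeros(g.shape,np.uint8)
    x0,y0,x1,y1=roi
    sp=s["color"].max(2).astype(int)-s["color"].min(2)
    m[y0:y1,x0:x1]=((g>95)&(sp<25))[y0:y1,x0:x1]*255
    c,_=cv2.findContours(m,cv2.RETR_EXTERNAL,cv2.CHAIN_APPROX_NONE)
    for k in c:
        a=cv2.contourArea(k)
        if a>100: print(n,a,cv2.minAreaRect(k),cv2.boundingRect(k))
    d=np.zeros(g.shape,np.uint8); d[95:310]=(g[95:310]<70)*255
    d=cv2.morphologyEx(d,cv2.MORPH_CLOSE,np.ones((3,3)))
    c,_=cv2.findContours(d,cv2.RETR_EXTERNAL,cv2.CHAIN_APPROX_NONE)
    for k in c:
        if cv2.contourArea(k)>2500: print("dark",cv2.contourArea(k),cv2.boundingRect(k),cv2.minAreaRect(k))
E
```

```text
top 689.0 ((281.9352722167969, 210.04116821289062), (24.62160873413086, 30.695661544799805), 12.528807640075684) (267, 193, 30, 35)
top 686.0 ((253.24087524414062, 200.08758544921875), (24.092884063720703, 30.927743911743164), 19.98310661315918) (237, 183, 33, 36)
top 690.0 ((223.10000610351562, 194.70001220703125), (24.03331184387207, 30.99032211303711), 18.434946060180664) (207, 177, 33, 36)
top 1568.0 ((268.5, 165.5), (31.0, 113.0), 90.0) (212, 150, 114, 32)
dark 2592.0 (0, 255, 145, 55) ((69.39999389648438, 298.29998779296875), (142.61871337890625, 47.75039291381836), 18.43494987487793)
dark 6968.5 (189, 149, 131, 93) ((254.1351776123047, 194.9979248046875), (118.65933227539062, 64.99337005615234), 15.068489074707031)
side 658.0 ((244.7130889892578, 261.34423828125), (33.289588928222656, 24.198972702026367), 39.80556869506836) (225, 246, 41, 34)
side 475.5 ((264.20733642578125, 239.36587524414062), (32.95266342163086, 23.42606544494629), 38.65980529785156) (245, 226, 39, 31)
side 551.5 ((286.4550476074219, 220.971923828125), (32.9659309387207, 24.061948776245117), 32.0053825378418) (267, 209, 39, 30)
side 2044.5 ((222.84722900390625, 217.43251037597656), (30.02764129638672, 118.82555389404297), 51.24190902709961) (172, 178, 102, 83)
side 925.5 ((204.5067596435547, 202.91798400878906), (12.917505264282227, 108.92597961425781), 49.72013473510742) (162, 168, 87, 72)
dark 6748.5 (189, 189, 135, 114) ((257.98834228515625, 242.0712127685547), (67.08901977539062, 127.13729858398438), 46.16913986206055)
dark 6499.0 (402, 178, 115, 132) ((460.38726806640625, 252.7122802734375), (76.10404968261719, 142.40087890625), 26.816343307495117)
dark 3117.0 (492, 119, 68, 74) ((526.6483154296875, 154.220703125), (65.77203369140625, 72.74784851074219), 4.763641834259033)
```

```bash
python3 - <<'E'
from h import *
import pickle;T,S=pickle.load(open("s0.pkl","rb"))
rot=lambda y:np.array([[np.cos(y),-np.sin(y)],[np.sin(y),np.cos(y)]])
# deck edge lines from mask, top view
g=T["color"].max(2); d=np.zeros(g.shape,np.uint8); d[100:250,180:345]=(g[100:250,180:345]<70)*255
sp=T["color"].max(2).astype(int)-T["color"].min(2)
d=np.zeros(g.shape,np.uint8); d[100:250,180:345]=((sp<40)|(g<70))[100:250,180:345]*255
d=cv2.morphologyEx(d,cv2.MORPH_OPEN,np.ones((3,3)));
c,_=cv2.findContours(d,cv2.RETR_EXTERNAL,cv2.CHAIN_APPROX_NONE); k=max(c,key=cv2.contourArea)[:,0,:]
P=onplane(T,k,0.03)[:,:2]
# front edge: rough corners
yaw=-0.26
for it in range(3):
    Q=P@rot(yaw)   # bed coords rotated
    fx=np.percentile(Q[:,0],1); lo=Q[Q[:,0]<np.median(Q[:,0])-0.02]
    f=Q[(Q[:,0]<Q[:,0].min()+0.012)&(abs(Q[:,1]-np.median(Q[:,1]))<0.15)]
    p=np.polyfit(f[:,1],f[:,0],1); yaw+=-np.arctan(p[0]); print(yaw,p,len(f))
Q=P@rot(yaw)
xf=np.median(Q[(Q[:,0]<Q[:,0].min()+0.01)][:,0]); b=Q[(Q[:,0]>xf+.03)&(Q[:,0]<xf+.15)]
yl=np.median(b[b[:,1]>b[:,1].mean()][:,1]); yr=np.median(b[b[:,1]<b[:,1].mean()][:,1])
print("front",xf,"y",yl,yr,yl-yr)
org=rot(yaw)@[xf+.205,(yl+yr)/2]; print("bed origin",org,yaw)
np.save("bed.npy",[*org,yaw])
for n,s,bx in(("top",T,[205,175,300,230]),("side",S,[222,205,308,282])):
    x0,y0,x1,y1=bx; cv2.imwrite(f"pics/{n}_z.png",cv2.resize(s["color"][y0:y1,x0:x1,::-1],None,fx=8,fy=8 if n=="top" else 7.5,interpolation=cv2.INTER_CUBIC))
E
```

```text
-0.24412916918411698 [-0.01587216  0.41318102] 97
-0.24450691726137674 [3.77748095e-04 4.13059084e-01] 97
-0.24450695181743826 [3.45560615e-08 4.13059048e-01] 97
front 0.41311856518343804 y 0.3767760094641441 0.021729161863647775 0.3550468476004963
bed origin [0.6479684  0.04369329] -0.24450695181743826
```

View pics/top_z.png

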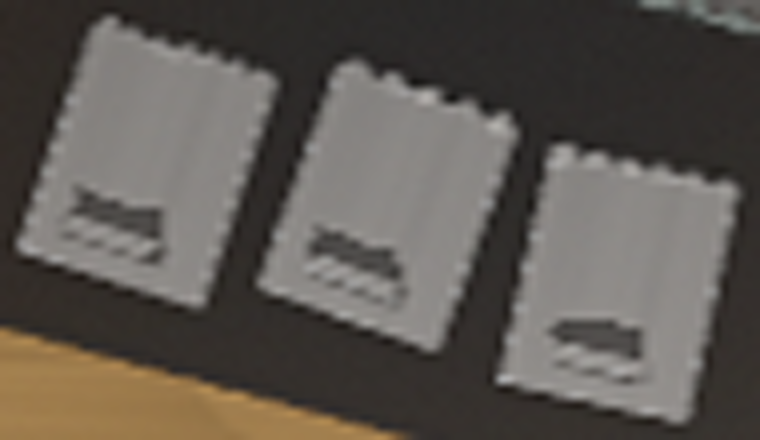

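View pics/side_z.png

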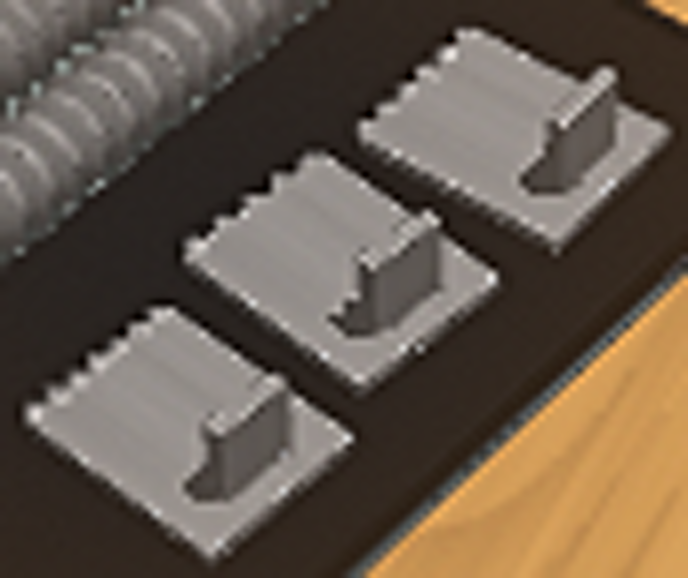

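```bash
python3 - <<'E'
from h import *
import pickle;T,S=pickle.load(open("s0.pkl","rb"))
ox,oy,yaw=np.load("bed.npy")
R2=lambda y:np.array([[np.cos(y),-np.sin(y)],[np.sin(y),np.cos(y)]])
def samp(s,X):
    uv=proj(s,X).astype(np.float32); return cv2.remap(s["color"].max(2).astype(np.float32),uv[:,0].reshape(1,-1),uv[:,1].reshape(1,-1),cv2.INTER_LINEAR)[0]
g=T["color"].max(2).astype(int);sp=g-T["color"].min(2)
m=np.zeros(g.shape,np.uint8);m[150:245,195:335]=((g>80)&(sp<25))[150:245,195:335]*255
c,_=cv2.findContours(m,cv2.RETR_EXTERNAL,cv2.CHAIN_APPROX_NONE)
leaves=[]
for k in c:
    if 500<cv2.contourArea(k)<900:
        P=onplane(T,k[:,0],0.038)[:,:2]; r=cv2.minAreaRect((P*1000).astype(np.float32)); 
        box=cv2.boxPoints(r)/1000; 
        # angle of long side near bed yaw
        e=[box[1]-box[0],box[2]-box[1]]; e=max(e,key=np.linalg.norm); a=np.arctan2(e[1],e[0]); a=(a-yaw+np.pi/2)%np.pi-np.pi/2+yaw
        cen=np.array(r[0])/1000
        leaves.append((cen,a,r[1]))
leaves.sort(key=lambda l:-l[0][1])
def per(sig,L,cands):
    y=np.linspace(0,L,len(sig)); z=sig-np.polyval(np.polyfit(y,sig,2),y); w=np.hanning(len(z))
    return [round(float(abs((z*w*np.exp(2j*np.pi*y/p)).sum())/len(z)),2) for p in cands]
cand=[8,9,10,11,12.2,13,14.4,16,18]
print(cand)
for cen,a,wh in leaves:
    b=(cen-[ox,oy])@R2(yaw); print("leaf cen",cen,"yaw-bed",a-yaw,"size",wh,"bed",b)
    v=np.linspace(-36,36,145)/1000
    for n,s in(("top",T),("side",S)):
        acc=np.zeros(len(cand))
        for u in np.arange(.040,.052,.001):
            X=np.c_[(cen+np.c_[np.full_like(v,u),v]@R2(a).T),np.full_like(v,.037)]
            acc=np.maximum(acc,per(samp(s,X),72,cand))
        print("  ",n,acc.round(1))
# spindles
for x in(0,.055,.11):
    v=np.linspace(-.14,.14,561)
    for n,s in(("top",T),("side",S)):
        acc=np.zeros(len(cand))
        for dx in(-.012,-.006,0,.006,.012):
            z=.034+np.sqrt(.0205**2-dx**2)
            X=np.c_[([ox,oy]+np.c_[np.full_like(v,x+dx),v]@R2(yaw).T),np.full_like(v,z)]
            acc=np.maximum(acc,per(samp(s,X),280,cand))
        print("sp",x,n,acc.round(1))
E
```

```text
[8, 9, 10, 11, 12.2, 13, 14.4, 16, 18]
leaf cen [0.54125433 0.1631521 ] yaw-bed -0.05270135735614567 size (74.24702453613281, 94.338134765625) bed [-0.1324584  0.0900726]
   top [0.7 2.2 3.7 3.2 1.8 1.1 0.8 0.8 0.8]
   side [1.4 5.2 8.3 6.8 3.8 2.9 2.2 2.3 2.8]
leaf cen [0.52733484 0.07227106] yaw-bed -0.08024508093936711 size (74.16439056396484, 93.85887908935547) bed [-0.12396358 -0.00147495]
   top [0.9 1.8 1.4 1.4 4.5 7.  9.2 8.8 6.6]
   side [ 3.7  3.6  3.   2.8  8.1 11.6 14.3 12.6  8. ]
leaf cen [ 0.49970398 -0.01460051] yaw-bed 0.0444100018824789 size (74.31454467773438, 93.63082122802734) bed [-0.12974292 -0.09245151]
   top [0.7 0.6 1.5 4.1 5.6 5.2 3.2 2.6 1.8]
   side [ 3.8  3.1  3.9  7.8 10.   9.   5.4  2.2  2.6]
sp 0 top [0.1 0.1 0.1 0.2 0.2 0.1 4.6 0.2 0.1]
sp 0 side [0.4 0.8 0.9 0.5 5.  0.8 4.6 0.7 1. ]
sp 0.055 top [0.  0.2 0.1 0.2 2.5 0.4 0.2 0.2 0.3]
sp 0.055 side [0.6 0.5 0.8 0.5 2.9 0.6 0.5 0.7 0.7]
sp 0.11 top [0.1 0.1 1.5 0.1 0.2 0.3 0.2 0.2 0.2]
sp 0.11 side [0.6 0.3 2.5 0.6 0.7 0.5 0.3 0.5 0.2]
```

```bash
python3 - <<'E'
from h import *
import pickle;T,S=pickle.load(open("s0.pkl","rb"))
ox,oy,yaw=np.load("bed.npy")
R2=lambda y:np.array([[np.cos(y),-np.sin(y)],[np.sin(y),np.cos(y)]])
W=lambda x,y,z:np.c_[[ox,oy]+np.c_[np.ravel(x)+0*np.ravel(y),np.ravel(y)]@R2(yaw).T,np.full(np.size(y),z)]
def samp(s,X,ch=None):
    uv=proj(s,X).astype(np.float32); im=s["color"].astype(np.float32).max(2)
    return cv2.remap(im,uv[:,:1].T.copy(),uv[:,1:].T.copy(),cv2.INTER_LINEAR)[0]
print("cam",-T["R"].T@T["t"],-S["R"].T@S["t"])
print("tab top mid leaf",tri(T,(249.4,210.2),S,(272,236.7)))
v=np.linspace(-.14,.14,57)
for n,s in(("top",T),("side",S)):
  xs=np.linspace(-.05,-.012,77); M=np.array([samp(s,W(x,v,.03)) for x in xs])
  e=[]
  for j in range(len(v)):
    i=np.where(M[:,j]>75)[0]; e.append(xs[i[0]] if len(i) else np.nan)
  e=np.array(e);ok=~np.isnan(e); print(n,"deck back edge fit",np.polyfit(v[ok],e[ok],1), np.std(e[ok]))
v=np.linspace(-.13,.13,521)
for n,s,rg,z in(("top",T,(-.0195,-.012,-.006,0),None),("side",S,(-.0195,-.012,-.006,0),None)):
  for x in rg:
    zz=.034+np.sqrt(.0195**2-x**2+1e-12); g=samp(s,W(x,v,zz)); g=g-np.polyval(np.polyfit(v,g,3),v)
    f=(g*np.hanning(len(g))*np.exp(-2j*np.pi*v/.0144)).sum()/len(g)
    print(n,x,"amp",abs(f).round(2),"bright at y mm",round(np.angle(f)/2/np.pi*14.4,2))
E
```

```text
cam [ 0.42394423 -0.00376684  1.59044682] [0.07718578 0.91412719 1.22026961]
tab top mid leaf (array([0.49514183, 0.08103397, 0.07565936]), np.float64(0.0005467244518530378))
top deck back edge fit [-0.00189266 -0.02492982] 0.0007400722848243666
side deck back edge fit [ 0.00911978 -0.02453509] 0.003674067072326586
top -0.0195 amp 2.18 bright at y mm -6.96
top -0.012 amp 1.88 bright at y mm 6.89
top -0.006 amp 4.51 bright at y mm -6.68
top 0 amp 2.53 bright at y mm -7.02
side -0.0195 amp 1.13 bright at y mm 4.21
side -0.012 amp 4.41 bright at y mm -7.14
side -0.006 amp 3.97 bright at y mm 6.41
side 0 amp 2.99 bright at y mm 4.79
```

The near spindle measures 14.4 mm pitch by image periodicity, and the middle leaf matches it (14.4 mm, 5 teeth). The left leaf measures 10 mm and the right one 12.2 mm. I'll go for the middle leaf first and confirm by feel.

Call:
play_rows(
  rows=[
    [1.6,3.2,0,0.04],
    [3.2,6.4,0,0.08],
    [4.8,9.6,0,0.12],
    [6.4,12.8,0,0.16],
    [8,16,0,0.2],
    [9.5,19.2,0,0.24],
    [11,22.4,0,0.28],
    [12.5,25.6,0,0.32],
  ],
  hand=4,
)

```text
clock: 0.87
position: [0.3204, -0.3624, 0.2387]
tool_rot: [0.0, 0.951, 0.308, -0.0]
wrist_force: [1.4, -0.1, 0.9]
opening: 0.0405
```

Call:
play_rows(
  rows=[
    [1.4,3.2,0,0.04],
    [2.8,6.4,0,0.08],
    [4.2,9.6,0,0.12],
    [5.6,12.8,0,0.16],
    [7,16,0,0.2],
    [8.3,19.2,0,0.24],
    [9.6,22.4,0,0.28],
    [10.9,25.6,0,0.32],
  ],
)

```text
clock: 1.53
position: [0.4293, -0.1064, 0.2389]
tool_rot: [0.0, 0.89, 0.456, 0.0]
wrist_force: [0.5, -0.6, -0.7]
opening: 0.04
```

Call:
play_rows(
  rows=[
    [1,3,0,0.04],
    [2,6,0,0.08],
    [3,9,-1,0.12],
    [4,12,-3,0.16],
    [5,15,-5,0.2],
    [6,17.5,-7,0.25],
    [6.7,18.8,-9,0.3],
    [6.7,18.8,-11,0.3],
  ],
)

```text
clock: 2.2
position: [0.4973, 0.0842, 0.128]
tool_rot: [-0.001, 0.81, 0.586, 0.002]
wrist_force: [0.4, -0.0, 0.6]
opening: 0.04
```

```bash
python3 - <<'E'
from h import *
o=manip.get_obs();print(o["position"],o["tool_rot"],o["wrist_force"])
T=imaging.snapshot("top");S=imaging.snapshot("side")
a=cv2.resize(T["color"][150:250,190:320,::-1],(400,308),interpolation=cv2.INTER_CUBIC)
b=cv2.resize(S["color"][180:290,210:340,::-1],(400,338),interpolation=cv2.INTER_CUBIC)[:308]
cv2.imwrite("pics/a1.png",np.hstack([a,b]))
E
```

```text
[0.49729852 0.08424131 0.12802344] [-7.00040911e-04  8.10396712e-01  5.85879005e-01  1.57160837e-03] [ 0.37467792 -0.02899303  0.64028566]
```

View pics/a1.png

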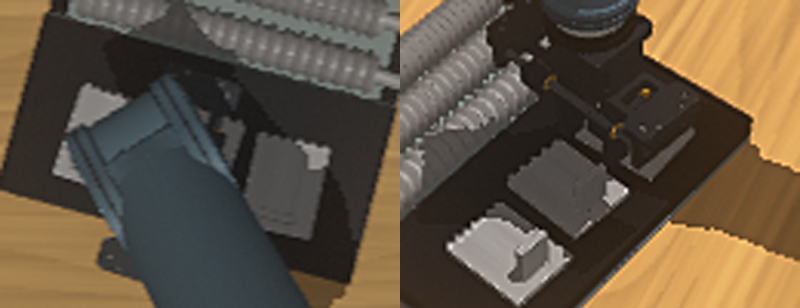

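Call:
play_rows(
  rows=[
    [-0.1,-0.2,-2,0],
    [-0.1,-0.2,-4,0],
    [-0.1,-0.2,-6,0],
    [-0.1,-0.2,-7,0],
    [-0.1,-0.2,-7.9,0],
    [-0.1,-0.2,-7.9,0],
  ],
)

```text
clock: 2.8
position: [0.4947, 0.0774, 0.0492]
tool_rot: [-0.0, 0.813, 0.583, -0.001]
wrist_force: [-0.4, 0.4, -0.2]
opening: 0.0401
```

```bash
python3 - <<'E'
from h import *
o=manip.get_obs();print(o["position"],o["wrist_force"])
S=imaging.snapshot("side")
b=cv2.resize(S["color"][190:290,210:340,::-1],(780,600),interpolation=cv2.INTER_CUBIC)
print(proj(S,o["position"]),proj(S,[.496,.082,.08]))
cv2.imwrite("pics/a2.png",b)
E
```

```text
[0.49465027 0.07742965 0.04920442] [-0.39117033  0.41153371 -0.18682814]
[[272.98114024 241.80105547]] [[271.68644906 235.86426097]]
```

View pics/a2.png

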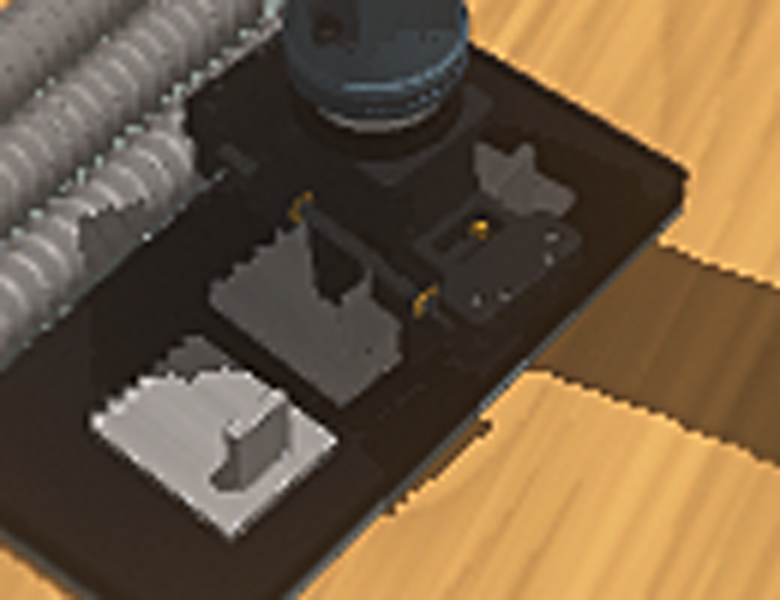

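Call:
play_rows(
  rows=[
    [0.15,0.45,0,0],
    [0.15,0.45,0,0],
  ],
)

```text
clock: 3.02
position: [0.4977, 0.0836, 0.0509]
tool_rot: [0.0, 0.812, 0.583, 0.001]
wrist_force: [0.2, 0.9, -0.4]
opening: 0.0401
```

Call:
play_rows(
  rows=[
    [0,0,0,0],
    [0,0,0,0],
    [0,0,0,0],
    [0,0,0,0],
    [0,0,0,0],
    [0,0,0,0],
  ],
  hand=0.3,
  newtons=25,
)

```text
clock: 3.52
position: [0.4967, 0.0823, 0.0498]
tool_rot: [0.0, 0.813, 0.583, 0.0]
wrist_force: [0.2, 0.2, 1.7]
opening: 0.0078
```

```bash
python3 - <<'E'
from h import *
o=manip.get_obs();print(o["position"],o["tool_rot"],o["wrist_force"],o["opening"])
E
```

```text
[0.49669755 0.08233841 0.04982054] [1.23610746e-04 8.12509263e-01 5.82948265e-01 4.90160791e-05] [0.21699401 0.21101988 1.72917188] 0.007846163146897376
```

Call:
play_rows(
  rows=[
    [0.5,-0.15,0,0.02],
    [1,-0.25,0,0.04],
    [1.6,-0.4,0,0.06],
    [2.2,-0.55,0,0.083],
    [2.8,-0.7,0,0.083],
    [3.4,-0.85,0,0.083],
    [3.9,-0.97,0,0.083],
    [3.9,-0.97,0,0.083],
  ],
)

```text
clock: 4.18
position: [0.5374, 0.0723, 0.0498]
tool_rot: [0.0, 0.788, 0.616, 0.001]
wrist_force: [0.4, -0.3, 3.2]
opening: 0.0079
```

```bash
cat > st.py <<'E'
from h import *
o=manip.get_obs(); ox,oy,yaw=np.load("bed.npy"); c,s=np.cos(yaw),np.sin(yaw)
p=o["position"][:2]-[ox,oy]; f=o["wrist_force"]; w=o["tool_rot"]
print("t",o["clock"],"bed xy mm",(1000*np.array([c*p[0]+s*p[1],-s*p[0]+c*p[1]])).round(2),"z",(o["position"][2]*1000).round(2),"yaw",(2*np.arctan2(w[2],w[1])-np.pi/2).round(4),"F bed",np.array([c*f[0]+s*f[1],-s*f[0]+c*f[1],f[2]]).round(2),"M",o["torque"].round(2),"op",round(o["opening"],4))
E
python3 st.py; python3 - <<'E'
from h import *
T=imaging.snapshot("top");S=imaging.snapshot("side")
a=cv2.resize(T["color"][150:230,200:310,::-1],(400,291),interpolation=cv2.INTER_CUBIC)
b=cv2.resize(S["color"][190:270,200:310,::-1],(400,291),interpolation=cv2.INTER_CUBIC)
cv2.imwrite("pics/a3.png",np.hstack([a,b]))
E
```

```text
t 4.1833 bed xy mm [-114.25    1.01] z 49.83 yaw -0.2442 F bed [ 0.43 -0.2   3.24] M [-0.14 -0.31  0.03] op 0.0079
```

View pics/a3.png

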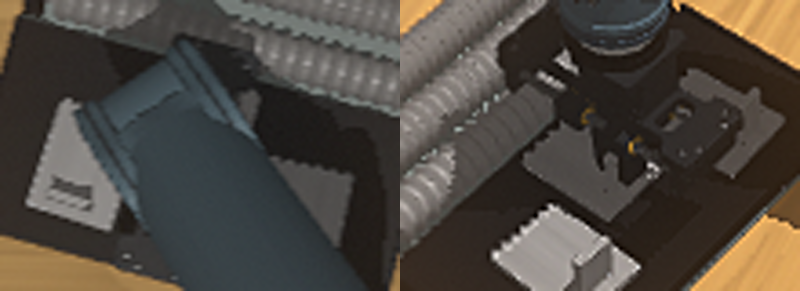

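Call:
play_rows(
  rows=[
    [0.3,-0.07,0,0],
    [0.6,-0.15,0,0],
    [0.9,-0.22,0,0],
    [1.07,-0.27,0,0],
    [1.07,-0.27,0,0],
  ],
)

```text
clock: 4.7
position: [0.5462, 0.0703, 0.0498]
tool_rot: [-0.0, 0.788, 0.616, -0.0]
wrist_force: [-1.4, -0.2, 4.4]
opening: 0.0074
```

```bash
python3 st.py
```

```text
t 4.7 bed xy mm [-105.16    1.17] z 49.84 yaw -0.2428 F bed [-1.33 -0.59  4.36] M [-0.04  0.11  0.  ] op 0.0074
```

Call:
play_rows(
  rows=[
    [0,0,0,0],
    [0,0,0,0],
  ],
)

```text
clock: 4.87
position: [0.5462, 0.0703, 0.0498]
tool_rot: [0.0, 0.787, 0.616, 0.0]
wrist_force: [-0.2, -0.1, 5.3]
opening: 0.0079
```

```bash
python3 st.py
```

```text
t 4.8667 bed xy mm [-105.2     1.18] z 49.84 yaw -0.2427 F bed [-0.2  -0.11  5.28] M [ 0.06  0.09 -0.04] op 0.0079
```

Call:
play_rows(
  rows=[
    [0.1,-0.02,0.02,0],
    [0.2,-0.05,0.02,0],
    [0.2,-0.05,0.02,0],
  ],
)

```text
clock: 5.12
position: [0.5482, 0.0696, 0.0498]
tool_rot: [-0.0, 0.788, 0.616, -0.0]
wrist_force: [-1.5, 0.9, 4.4]
opening: 0.0079
```

```bash
python3 st.py
```

```text
t 5.1167 bed xy mm [-103.1     0.94] z 49.83 yaw -0.2429 F bed [-1.62  0.5   4.4 ] M [ 0.05  0.17 -0.02] op 0.0079
```

Call:
play_rows(
  rows=[
    [0.1,-0.02,0,0],
    [0.1,-0.02,0,0],
  ],
)

```text
clock: 5.28
position: [0.5493, 0.0693, 0.0498]
tool_rot: [-0.0, 0.788, 0.616, -0.0]
wrist_force: [-0.8, 1.0, 3.0]
opening: 0.0079
```

```bash
python3 st.py
```

```text
t 5.2833 bed xy mm [-101.94    0.92] z 49.83 yaw -0.2431 F bed [-1.06  0.78  3.02] M [0.   0.19 0.03] op 0.0079
```

Call:
play_rows(
  rows=[
    [0.1,-0.02,0,0],
    [0.1,-0.02,0,0],
  ],
)

```text
clock: 5.45
position: [0.5504, 0.069, 0.0498]
tool_rot: [0.0, 0.788, 0.616, -0.0]
wrist_force: [-0.9, 0.4, 2.7]
opening: 0.0079
```

```bash
python3 st.py
```

```text
t 5.45 bed xy mm [-100.82    0.97] z 49.85 yaw -0.2431 F bed [-1.    0.19  2.7 ] M [ 0.03  0.1  -0.02] op 0.0079
```

Call:
play_rows(
  rows=[
    [0.1,-0.02,0,0],
    [0.1,-0.02,0,0],
  ],
)

```text
clock: 5.62
position: [0.5509, 0.069, 0.0498]
tool_rot: [-0.0, 0.788, 0.616, -0.0]
wrist_force: [-2.7, 0.3, 4.6]
opening: 0.0078
```

```bash
python3 st.py
```

```text
t 5.6167 bed xy mm [-100.31    1.09] z 49.83 yaw -0.2428 F bed [-2.69 -0.39  4.62] M [0.06 0.52 0.01] op 0.0078
```

Call:
play_rows(
  rows=[
    [-0.01,-0.05,0,0],
    [-0.02,-0.1,0,0],
    [-0.02,-0.1,0,0],
  ],
)

```text
clock: 5.87
position: [0.5509, 0.0688, 0.0498]
tool_rot: [-0.0, 0.787, 0.617, 0.0]
wrist_force: [-3.4, 3.6, 1.6]
opening: 0.0082
```

```bash
python3 st.py
```

```text
t 5.8667 bed xy mm [-100.29    0.82] z 49.83 yaw -0.2421 F bed [-4.21  2.67  1.62] M [0.64 0.41 0.09] op 0.0082
```

Call:
play_rows(
  rows=[
    [0.02,0.1,0,0],
    [0.04,0.15,0,0],
    [0.04,0.2,0,0],
    [0.04,0.2,0,0],
  ],
)

```text
clock: 6.2
position: [0.5515, 0.0695, 0.0498]
tool_rot: [0.0, 0.788, 0.616, -0.0]
wrist_force: [-2.8, 0.1, 2.6]
opening: 0.0076
```

```bash
python3 st.py
```

```text
t 6.2 bed xy mm [-99.82   1.69] z 49.81 yaw -0.2435 F bed [-2.72 -0.62  2.63] M [0.06 0.43 0.01] op 0.0076
```

Yields in +y (x advanced 0.5 mm). Continue that way.

Call:
play_rows(
  rows=[
    [0.02,0.1,0,0],
    [0.02,0.1,0,0],
  ],
)

```text
clock: 6.37
position: [0.5522, 0.0706, 0.0498]
tool_rot: [0.0, 0.788, 0.616, 0.0]
wrist_force: [-0.2, -1.1, 0.3]
opening: 0.0078
```

```bash
python3 st.py
```

```text
t 6.3667 bed xy mm [-99.42   2.89] z 49.84 yaw -0.2435 F bed [ 0.09 -1.08  0.34] M [-0.16 -0.01 -0.06] op 0.0078
```

Call:
play_rows(
  rows=[
    [0.1,-0.02,0,0],
    [0.1,-0.02,0,0],
  ],
)

```text
clock: 6.53
position: [0.5531, 0.0705, 0.0499]
tool_rot: [0.0, 0.788, 0.616, 0.0]
wrist_force: [-0.6, 0.0, -0.1]
opening: 0.0077
```

```bash
python3 st.py
```

```text
t 6.5333 bed xy mm [-98.53   3.06] z 49.86 yaw -0.2434 F bed [-0.55 -0.1  -0.11] M [-0.13 -0.09  0.03] op 0.0077
```

Call:
play_rows(
  rows=[
    [0.1,-0.02,0,0],
    [0.1,-0.02,0,0],
  ],
)

```text
clock: 6.7
position: [0.5535, 0.0707, 0.0498]
tool_rot: [-0.0, 0.788, 0.616, -0.0]
wrist_force: [-1.6, 1.1, 1.0]
opening: 0.0079
```

```bash
python3 st.py
```

```text
t 6.7 bed xy mm [-98.17   3.35] z 49.84 yaw -0.2429 F bed [-1.8   0.71  1.05] M [ 0.07  0.26 -0.03] op 0.0079
```

Call:
play_rows(
  rows=[
    [0.07,0.03,0,0],
    [0.12,0.07,0,0],
    [0.12,0.07,0,0],
  ],
)

```text
clock: 6.95
position: [0.5541, 0.0712, 0.0498]
tool_rot: [-0.0, 0.788, 0.616, -0.001]
wrist_force: [-4.1, 0.3, 4.2]
opening: 0.0079
```

```bash
python3 st.py
```

```text
t 6.95 bed xy mm [-97.74   4.01] z 49.85 yaw -0.2429 F bed [-4.06 -0.73  4.2 ] M [-0.1   1.   -0.08] op 0.0079
```

Call:
play_rows(
  rows=[
    [0.1,-0.02,0,0],
    [0.1,-0.02,0,0],
  ],
)

```text
clock: 7.12
position: [0.5542, 0.0712, 0.0498]
tool_rot: [-0.001, 0.788, 0.616, -0.001]
wrist_force: [-8.1, -0.7, 8.1]
opening: 0.0078
```

```bash
python3 st.py
```

```text
t 7.1167 bed xy mm [-97.64   4.  ] z 49.84 yaw -0.2428 F bed [-7.72 -2.67  8.13] M [0.03 1.51 0.02] op 0.0078
```

Call:
play_rows(
  rows=[
    [-0.01,-0.06,0,0],
    [-0.01,-0.06,0,0],
  ],
)

```text
clock: 7.28
position: [0.5542, 0.0712, 0.0498]
tool_rot: [-0.001, 0.787, 0.616, -0.001]
wrist_force: [-7.4, 1.0, 5.9]
opening: 0.0082
```

```bash
python3 st.py
```

```text
t 7.2833 bed xy mm [-97.65   3.98] z 49.83 yaw -0.2423 F bed [-7.48 -0.79  5.94] M [ 0.26  1.39 -0.05] op 0.0082
```

Call:
play_rows(
  rows=[
    [-0.01,-0.06,0,0],
    [-0.01,-0.06,0,0],
  ],
)

```text
clock: 7.45
position: [0.5542, 0.0711, 0.0499]
tool_rot: [-0.001, 0.787, 0.617, -0.001]
wrist_force: [-7.3, 2.9, 7.1]
opening: 0.0081
```

```bash
python3 st.py
```

```text
t 7.45 bed xy mm [-97.62   3.87] z 49.86 yaw -0.242 F bed [-7.81  1.05  7.08] M [0.48 1.39 0.03] op 0.0081
```

Locked both ways in y, with about 0.1 mm of motion for 1.2 mm commanded, so the leaf is home. I'll relax the loads and open.

Call:
play_rows(
  rows=[
    [-0.07,0.06,0.01,0],
    [-0.07,0.06,0.02,0],
  ],
)

```text
clock: 7.62
position: [0.5541, 0.071, 0.0498]
tool_rot: [-0.001, 0.787, 0.616, -0.0]
wrist_force: [-4.5, 2.2, 1.5]
opening: 0.0078
```

```bash
python3 st.py
```

```text
t 7.6167 bed xy mm [-97.67   3.82] z 49.85 yaw -0.2423 F bed [-4.93  1.07  1.53] M [ 0.44  0.88 -0.03] op 0.0078
```

Call:
play_rows(
  rows=[
    [-0.03,0.03,0,0],
    [-0.03,0.03,0,0],
  ],
)

```text
clock: 7.78
position: [0.5541, 0.0711, 0.0499]
tool_rot: [-0.0, 0.787, 0.616, -0.0]
wrist_force: [-4.9, 1.5, -0.1]
opening: 0.0077
```

Call:
play_rows(
  rows=[
    [0,0,0,0],
    [0,0,0,0],
    [0,0,0,0],
    [0,0,0,0],
  ],
  hand=3.5,
)

```text
clock: 8.12
position: [0.5556, 0.0704, 0.0504]
tool_rot: [0.001, 0.788, 0.616, 0.001]
wrist_force: [0.7, -0.1, -0.2]
opening: 0.0324
```

```bash
python3 st.py
```

```text
t 8.1167 bed xy mm [-96.07   3.54] z 50.36 yaw -0.2436 F bed [ 0.67  0.02 -0.15] M [-0.05 -0.13  0.07] op 0.0324
```

Released; going straight up, then clear of the view.

Call:
play_rows(
  rows=[
    [0,0,1,0],
    [0,0,2.5,0],
    [0,0,5,0],
    [0,0,8,0],
    [0,0,11,0],
    [-1,-3,14,0],
    [-2,-6,16,0],
    [-3,-9,18,0],
  ],
)

```text
clock: 8.78
position: [0.5247, -0.02, 0.2326]
tool_rot: [0.001, 0.787, 0.617, 0.001]
wrist_force: [0.4, -1.4, -0.2]
opening: 0.0352
```

Call:
play_rows(
  rows=[
    [-1,-4,0,0],
    [-2,-8,0,0],
    [-3,-12,0,0],
    [-4,-16,0,0],
    [-5,-20,0,0],
    [-6,-24,0,0],
    [-7,-28,0,0],
    [-7,-28,0,0],
  ],
)

```text
clock: 9.45
position: [0.4509, -0.309, 0.2306]
tool_rot: [0.002, 0.791, 0.611, -0.002]
wrist_force: [-1.0, -1.1, -0.4]
opening: 0.0349
```

```bash
python3 - <<'E'
from h import *
import pickle
T=imaging.snapshot("top");S=imaging.snapshot("side");pickle.dump((T,S),open("s1.pkl","wb"))
a=cv2.resize(T["color"][95:250,180:345,::-1],(400,376),interpolation=cv2.INTER_CUBIC)
b=cv2.resize(S["color"][165:305,150:330,::-1],(400,311),interpolation=cv2.INTER_CUBIC)
b=cv2.copyMakeBorder(b,0,65,0,0,cv2.BORDER_CONSTANT)
cv2.imwrite("pics/a4.png",np.hstack([a,b]))
ox,oy,yaw=np.load("bed.npy");R=np.array([[np.cos(yaw),-np.sin(yaw)],[np.sin(yaw),np.cos(yaw)]])
b=cv2.resize(S["color"][185:255,200:300,::-1],(800,560),interpolation=cv2.INTER_CUBIC);cv2.imwrite("pics/a5.png",b)
E
```

```text
(no output)
```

View pics/a4.png

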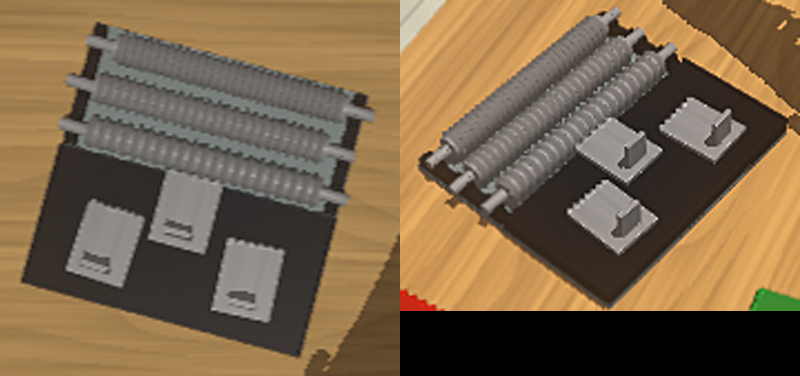

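View pics/a5.png

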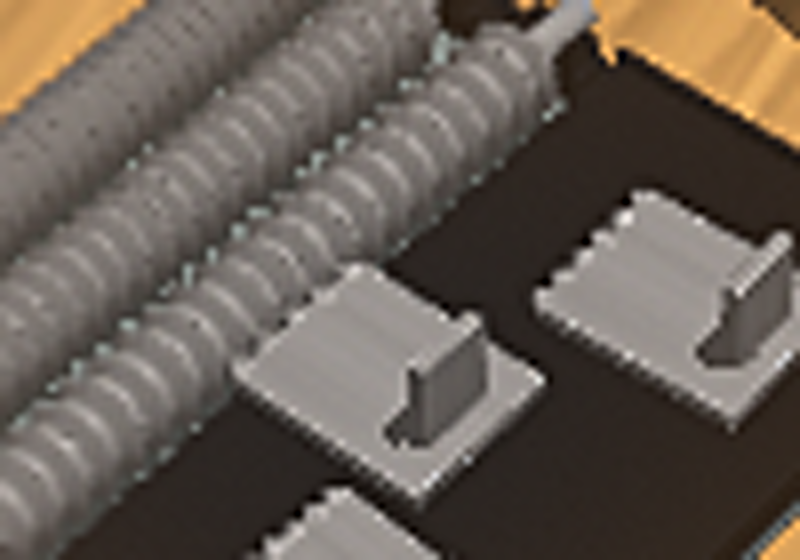

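```bash
python3 - <<'E'
from h import *
import pickle
ox,oy,yaw=np.load("bed.npy");yaw=-.2433
R=np.array([[np.cos(yaw),-np.sin(yaw)],[np.sin(yaw),np.cos(yaw)]])
W=lambda x,y,z:np.c_[[ox,oy]+np.c_[np.ravel(x)+0*np.ravel(y),np.ravel(y)+0*np.ravel(x)]@R.T,np.full(max(np.size(y),np.size(x)),z)]
def samp(s,X):
    uv=proj(s,X).astype(np.float32); im=s["color"].astype(np.float32).max(2)
    return cv2.remap(im,uv[:,:1].T.copy(),uv[:,1:].T.copy(),cv2.INTER_LINEAR)[0]
def cross(x,g,th):
    i=np.where((g[:-1]<th)!=(g[1:]<th))[0]; return [x[j]+(th-g[j])/(g[j+1]-g[j])*(x[j+1]-x[j]) for j in i]
T,S=pickle.load(open("s1.pkl","rb"))
for n,s in(("top",T),("side",S)):
    xs=np.linspace(-.14,-.105,141); ys=np.linspace(-.024,.030,28); e=[]
    for y in ys:
        # undersides? use plate top z=.038
        c=cross(xs,samp(s,W(xs,y,.038)),95); e.append(c[0] if c else np.nan)
    e=np.array(e); ok=~np.isnan(e); p=np.polyfit(ys[ok],e[ok],1); r=e[ok]-np.polyval(p,ys[ok]); print(n,"rear edge mm",np.median(e[ok])*1e3,"slope",p[0],"std",r.std())
    ys=np.linspace(-.06,.06,481); L=[]
    for x in np.linspace(-.105,-.04,27):
        c=cross(ys,samp(s,W(x,ys,.038)),95); L.append((x,c[0],c[-1]) if len(c)>1 else (x,np.nan,np.nan))
    L=np.array(L)
    for j in(1,2):
        q=L[:,j]; ok=~np.isnan(q)&(abs(q-np.nanmedian(q))<.004); print("  side edge",j,np.median(q[ok])*1e3,"yaw rel",np.polyfit(L[ok,0],q[ok],1)[0])
    ev=[]
    for y in(-.15,-.1,.1,.15):
        xs=np.linspace(-.22,-.19,121); c=cross(xs,samp(s,W(xs,y,.03)),75); xs=np.linspace(-.04,-.015,101); d=cross(xs,samp(s,W(xs,y,.03)),75)
        ev.append((round(c[0]*1e3,1) if c else None,round(d[0]*1e3,1) if d else None))
    print("  deck front/back",ev)
P,Q=pickle.load(open("s0.pkl","rb"))
for nm,roi in(("mug",(105,170,165,220)),("mouse+bottle",(385,160,450,250))):
    x0,y0,x1,y1=roi; print(nm,"mean diff",np.abs(P["color"][y0:y1,x0:x1].astype(int)-T["color"][y0:y1,x0:x1]).mean())
E
python3 st.py
```

```text
top rear edge mm -114.11218121647836 slope -0.0021596270796625386 std 0.0003281235663846929
  side edge 1 -31.92780884727836 yaw rel 0.0021828471830013735
  side edge 2 41.01001143432223 yaw rel 0.0011288269739454836
  deck front/back [(np.float64(-205.5), np.float64(-25.7)), (np.float64(-205.7), np.float64(-26.2)), (np.float64(-204.8), np.float64(-26.7)), (np.float64(-205.2), np.float64(-25.0))]
side rear edge mm -117.68923827260733 slope -0.0037118314874856543 std 0.0007123168660194298
  side edge 1 -30.620492983609434 yaw rel -0.0001377464031176815
  side edge 2 41.93374963104726 yaw rel -0.0035075145371652027
  deck front/back [(np.float64(-219.0), np.float64(-20.6)), (np.float64(-219.7), np.float64(-24.7)), (np.float64(-217.5), np.float64(-25.3)), (np.float64(-216.9), np.float64(-29.7))]
mug mean diff 6.123333333333333
mouse+bottle mean diff 33.90279202279202
t 9.55 bed xy mm [-104.81 -381.43] z 230.64 yaw -0.247 F bed [ 0.32  0.81 -0.26] M [ 0.03 -0.09  0.  ] op 0.0351
```

```bash
python3 - <<'E'
from h import *
import pickle
T=imaging.snapshot("top");S=imaging.snapshot("side")
cv2.imwrite("pics/a6.png",cv2.resize(np.hstack([T["color"],S["color"]])[:,:,::-1],(800,300)))
P,Q=pickle.load(open("s0.pkl","rb"))
x0,y0,x1,y1=100,165,170,225
print("mug shift",cv2.phaseCorrelate(P["color"][y0:y1,x0:x1].mean(2),T["color"][y0:y1,x0:x1].mean(2)))
for n,r in(("bottle",(295,95,335,145)),("mouse",(338,145,362,170)),("mug",(170,305,225,360))):
    a,b,c,d=r;print(n,"side diff",np.abs(Q["color"][b:d,a:c].astype(int)-S["color"][b:d,a:c]).mean())
E
```

```text
mug shift ((0.02891066267689979, -0.017040069964910032), 0.9893283334174908)
bottle side diff 21.305666666666667
mouse side diff 2.8316666666666666
mug side diff 4.202203856749311
```

View pics/a6.png

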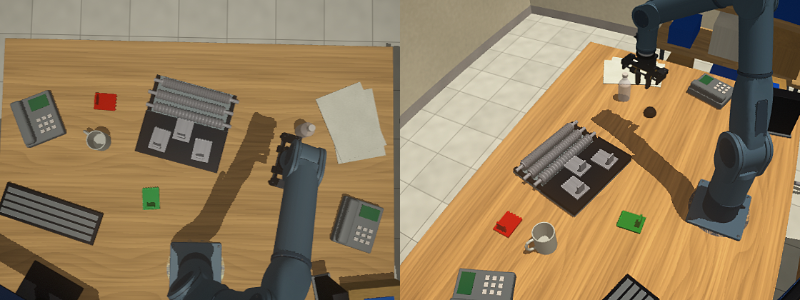

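The final pictures show the middle leaf meshed at top (182,130) in this half-scale view, and the other two leaves untouched. The mug, bottle and mouse stand where they were, and the arm is clear. Handing in.

```bash
python3 -c "
from cell import ticket
print(ticket.hand_in())"
```

```text
the job is handed in; nothing more can be done
None
```

I left the middle leaf (leaf_3, 14.4 mm pitch, 5 teeth) meshed in the near spindle's thread and handed the job in at about 9.6 s.

**Choosing the leaf:** I measured the pitches from the images first. The top view gave 14.4 mm for the near spindle. The side view there was ambiguous, with 12.2 mm scoring about as high. The middle leaf came out at 14.4 mm in both views. Because it went home, I never tried the other two leaves on the thread, and both still lie where they started, about 60 mm clear of it.

**Fitting it:** I gripped the leaf by its tab, squared it, and slid it in by about 1 mm at a time. It needed about 3 mm of movement along the spindle to find the grooves. It then locked both ways, moving about 0.1 mm for 1.2 mm commanded. Pressing further moved it only about 0.1 mm, and the force along the push stayed under about 8 N.

**Last checks:**

| Check | Result |
|---|---|
| Squareness to the bed | within about 0.004 rad in both views |
| Tooth tips, from the arm position | about -17.6 mm (-17 is fully home, -18.5 is the limit) |
| Tooth tips, from the top picture | -19.1 mm raw, about -17.5 mm after correcting for edge blur and bed offset |
| Mug and mouse | not moved |
| Bottle | standing in place, but partly hidden by the arm in the last picture, so checked only by eye |

- **Tooth-tip depth:** the raw picture value alone would miss the limit. The side view's edge position was too coarse to settle it. I relied on the lock felt in the thread.

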